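# Clear the stone carver's bench

## Robot

A 7-joint arm with a two-finger parallel gripper is mounted at the origin on the work surface. World frame = base frame: x ahead of the robot, y to its left, z up, the work surface at z = 0. Lengths are in m, angles in rad, forces in N, time in s.
With the tool pointing down it reaches from about 0.35 to 0.9 m from the base axis. Payload 19.9 kg.
Tool frame: the origin (TCP) lies between the finger pads; the fingertips stand 22 mm ahead of it and the grasp point (between the pads) lies 3 mm ahead of it; z points along the fingers, y is the line along which they close (so a half turn about z gives the same grasp; the last joint's range is limited). The gripper opens to 85 mm and grips with 20 to 120 N. Pads are 22 mm wide; open, the fingers measure 114 mm over their backs; the gripper's body (76 mm by 85 mm) begins 54 mm behind the grasp point. The pads swing forward as they close: fully open they stand 13 mm farther back than shut.
Start: joints at [-1.194, 0.417, -0.01, 1.614, 0.005, 1.111, -0.053], TCP at [0.254, 0.571, 0.228] pointing down, gripper open.
Joint ranges: [-2.81, 2.81], [-0.39, 2.02], [-1.27, 1.25], [0.06, 2.57], [-1.19, 4.33], [0.19, 2], [-2.82, 2.82]. Speed limits (rad/s): [1.89, 1.89, 2.39, 2.39, 3.01, 3.01, 3.01].

## Interface

Orientations are given as a unit quaternion [x, y, z, w].
In Python, from cell import sense, camera, close_job gives the robot as it stands.
- The arm moves only by the tool step_arm, never from a script. Its argument "rows" is a list that holds one entry, the list of rows, each a list of 7 numbers: the shift along the world's x, y, z in units of 200 mm (1.0 is 200 mm), then the turn, a rotation vector about the world's x, y, z in units of 90 degrees (1.0 is 90 degrees), then the opening, from -1 (shut) to 1 (fully open). A call has 1 to 8 rows; each row is the pose to reach, as a shift and turn from the pose commanded when the call began; what a row does not reach only later rows make up. A row lasts 1/10 s, in which the tool goes at most 50 mm and 8.59 degrees, less where a joint would pass 70% of its speed; a pose out of reach is approached as far as the arm can. A call with a number of a shift or a turn outside -1 to 1 is refused whole. A call with a gripper value outside its range is refused whole. The fingers move at their own pace and stop on an object; "squeeze" is the grip in N (left out, the last holds). Time passes only in rows, so rows that repeat a pose let the fingers close. It gives the time, the measured TCP pose, the force, the opening and the grip force at its end, in the units of the state.
- sense(): the state, without advancing time (a new reading comes with each control period).
- camera(name): name is "scene" or "top" or "wrist"; returns a dict with "image" (400x640x3 uint8, blue, green, red), "intrinsics" (3x3 intrinsics, pixels), "R" (3x3) and "t" (3): a world point X has camera coordinates R X + t; the wrist camera has in their place "tool_from_camera" (4x4, takes a point from camera to tool coordinates, whose origin is the TCP and whose axes are the flange's). Camera axes: x right, y down, z forward; pixel columns grow to the right and rows downward; lengths in m; the calibration is good to about 2 mm. A picture is of the moment at which its call begins: read the wrist's pose just before it. There is no depth.
- close_job(): hands the job in; it is judged then, once.
The state is a dict: "time": time; "q": joint angles; "dq": joint speeds; "joint_torque": joint torques, N m; "tool_pos": TCP position; "orientation": TCP orientation; "ft_force": force on the tool from outside, world axes, zero at the start; "torque": the same for the moment, N m; "gripper_width": finger opening in m; "gripper_force": force on a finger pad.
Only numpy, scipy, OpenCV 4.12 (cv2) and the standard library are available. Lean on these libraries where they do the work, as an engineer would, in place of code of your own. Each camera call takes 0.05 s, during which the arm holds its last target. There are 200 camera calls.

## Task

Clear the carving bench at the end of the shift: lay each stone blank flat, fully down in a pocket of the tray row that matches its length (long blanks in the row of long pockets, short blanks in the row of short pockets), and hang every pair of ear defenders on the stand, its headband astride the bar with one cup hanging on each side. Do not knock any ear defenders over, and leave the pencil and the other things on the bench where they are.

Things in the scene. Friction and masses are not known exactly. Their poses are not given: they have to be found in the camera images.
- stand: Fixed stand: a horizontal steel bar, 18 mm in diameter, 348 mm free between two wooden posts (22 mm thick, 180 mm high, feet 120 mm wide across the bar). Origin on the bench under the middle of the bar; x along the bar, z up. It stands on the left or the right of the bench, turned up to 12 degrees; the tray is on the other side.
- bar_mid (a point): Middle of the bar on its centre line, 156 mm above the bench (top of the bar at 165 mm); x along the bar, z up. Room for three pairs of ear defenders about 100 mm apart.
- tray: Fixed wooden tray 258 x 148 mm, 18 mm high, with two parallel rows of pockets: at +y two long pockets (120 x 46 mm), at -y three short pockets (78 x 46 mm), 90 mm between the rows' centre lines. Pocket floors are 6 mm above the bench, the walls 12 mm high above the floors. Origin under its centre, x along the rows, z up.
- long_row (a point): Centre of the long-pocket row at floor height (a partition stands here); x along the row, y across it, z up.
- short_row (a point): Centre of the short-pocket row at floor height; x along the row, y across it, z up.
- long_pocket0 (a point): Centre of the floor of a long pocket, 120 mm (x) by 46 mm (y), 12 mm deep; same axes as the tray.
- long_pocket1 (a point): Centre of the floor of a long pocket, 120 mm (x) by 46 mm (y), 12 mm deep; same axes as the tray.
- short_pocket0 (a point): Centre of the floor of a short pocket, 78 mm (x) by 46 mm (y), 12 mm deep; same axes as the tray.
- short_pocket1 (a point): Centre of the floor of a short pocket, 78 mm (x) by 46 mm (y), 12 mm deep; same axes as the tray.
- short_pocket2 (a point): Centre of the floor of a short pocket, 78 mm (x) by 46 mm (y), 12 mm deep; same axes as the tray.
- ear0: Rigid ear defenders, 280 g, standing upright on their two cups, or absent (None). 140 mm high, 168 mm over the cups (x); cups 56 mm wide (y), 76 high, 95 apart. Origin midway between the cups' undersides; z up; the bar lies along y when hung. Headband's flat top pad is 64 (x) by 36 mm (y), 118 to 140 mm above the origin: grip across its 36 mm from above, fingertips above its underside.
- ear0_crown (a point): Middle of the underside of that headband's pad, 118 mm above the body's origin; it rests on the top of the bar when hung.
- ear1: Rigid ear defenders, 280 g, standing upright on their two cups, or absent (None). 140 mm high, 168 mm over the cups (x); cups 56 mm wide (y), 76 high, 95 apart. Origin midway between the cups' undersides; z up; the bar lies along y when hung. Headband's flat top pad is 64 (x) by 36 mm (y), 118 to 140 mm above the origin: grip across its 36 mm from above, fingertips above its underside.
- ear1_crown (a point): Middle of the underside of that headband's pad, 118 mm above the body's origin; it rests on the top of the bar when hung.
- ear2: Rigid ear defenders, 280 g, standing upright on their two cups, or absent (None). 140 mm high, 168 mm over the cups (x); cups 56 mm wide (y), 76 high, 95 apart. Origin midway between the cups' undersides; z up; the bar lies along y when hung. Headband's flat top pad is 64 (x) by 36 mm (y), 118 to 140 mm above the origin: grip across its 36 mm from above, fingertips above its underside.
- ear2_crown (a point): Middle of the underside of that headband's pad, 118 mm above the body's origin; it rests on the top of the bar when hung.
- blank_long0: Long pale stone blank, a square bar 102 mm long (x), 34 x 34 mm in section, about 280 g (can vary by a third), lying on the bench; may be absent (None). Origin at its centre. Grip it from above across its 34 mm width.
- blank_long1: Long pale stone blank, a square bar 102 mm long (x), 34 x 34 mm in section, about 280 g (can vary by a third), lying on the bench; may be absent (None). Origin at its centre. Grip it from above across its 34 mm width.
- blank_short0: Short pale stone blank, a square bar 68 mm long (x), 34 x 34 mm in section, about 190 g (can vary by a third), lying on the bench; may be absent (None). Origin at its centre. Grip it from above across its 34 mm width.
- blank_short1: Short pale stone blank, a square bar 68 mm long (x), 34 x 34 mm in section, about 190 g (can vary by a third), lying on the bench; may be absent (None). Origin at its centre. Grip it from above across its 34 mm width.
- pencil: Flat carpenter's pencil, 150 x 14 x 8 mm, lying across the bench between the blanks and the ear defenders, origin under its middle; leave it alone.

How it is judged:
By the outcome, as a careful person would: the job done as asked, in the order asked, and still so for the second after the job is handed in, with the robot touching nothing.
Of ear0, ear1, ear2 only 2 to 3 are there at a start; the rules pass over those that are not, and their reading is None.
Of blank_long0, blank_long1, blank_short0, blank_short1 only 3 to 4 are there at a start; the rules pass over those that are not, and their reading is None.
At some moment in a run one of blank_long0, blank_long1, blank_short0, blank_short1 may be knocked a few centimetres aside while the robot is not near it.
It also fails if it takes over 210 s, if anything falls off the work surface, if the arm or the gripper's body presses on something with over 40 N, if the wrist force passes 120 N, or if a joint passes its speed limit or range.

## Working session

There is one attempt and no reset: what is moved stays moved. The work goes in short steps, Python scripts to look and compute and a tool call to move; the robot and the scene stay as the last step left them, time stands still between calls to the robot, and variables do not carry over. Pictures are saved under pics/ and viewed, at most 14 in all, crops included, and the job is handed in when it is done.

Besides the shell and the picture viewer there is one more tool, called as name(argument=value, ...) on one line, values as JSON. step_arm: Moves the arm, as the interface text tells. Shifts and turns lie within -1 to 1; 1 stands for 200 mm of shift or 90 degrees of turn. Its arguments: {"type":"object","properties":{"rows":{"type":"array"},"squeeze":{"type":"number"}},"required":["rows"]}

```bash
mkdir -p pics
python3 - <<'E'
from cell import sense,camera
import cv2,numpy as np,pickle
s=sense();print({k:np.round(v,3) for k,v in s.items()})
d={}
for n in("scene","top"):
    c=camera(n);cv2.imwrite(f"pics/{n}0.png",c["image"]);d[n]=c
    print(n,c["intrinsics"],c["R"],c["t"])
c=camera("wrist");print(c["tool_from_camera"])
E
```

```text
{'time': np.float64(0.0), 'q': array([-1.195,  0.418, -0.01 ,  1.614,  0.005,  1.111, -0.053]), 'dq': array([ 0.001,  0.001,  0.001,  0.001, -0.001,  0.001, -0.001]), 'joint_torque': array([-0.0000e+00, -8.6441e+01,  6.7900e-01, -4.3492e+01,  1.9000e-02,
        7.0000e-03, -0.0000e+00]), 'tool_pos': array([0.253, 0.571, 0.228]), 'orientation': array([ 0.207,  0.978, -0.001, -0.   ]), 'ft_force': array([-0.088,  0.556, -0.146]), 'torque': array([ 0.056, -0.043, -0.054]), 'gripper_force': np.float64(0.0), 'gripper_width': np.float64(0.086)}
scene [[413.07738259   0.         318.09194341]
 [  0.         413.07738259 201.24894435]
 [  0.           0.           1.        ]] [[-0.68311885  0.73021238 -0.01176904]
 [ 0.53900355  0.49323703 -0.68278283]
 [-0.49277155 -0.47276538 -0.73052658]] [ 0.39520642 -0.22324047  1.64161462]
top [[430.86970908   0.         314.10866719]
 [  0.         430.86970908 198.77034359]
 [  0.           0.           1.        ]] [[ 0.02398065 -0.99971188 -0.00104389]
 [-0.99327893 -0.02370804 -0.11329122]
 [ 0.11323383  0.00375367 -0.99356128]] [0.00369111 0.56415951 1.10439454]
[[ 1.20745579e-05 -9.46360648e-01 -3.23112247e-01  8.38339548e-02]
 [ 9.99999768e-01 -2.08512491e-04  6.48079955e-04 -5.51335041e-04]
 [-6.80690306e-04 -3.23112180e-01  9.46360426e-01 -1.46187794e-01]
 [ 0.00000000e+00  0.00000000e+00  0.00000000e+00  1.00000000e+00]]
```

View pics/top0.png

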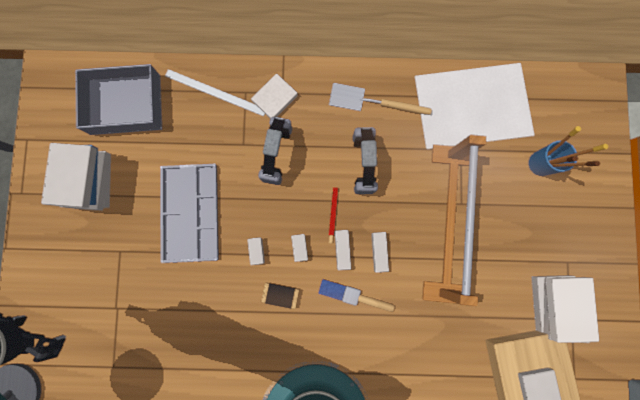

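View pics/scene0.png

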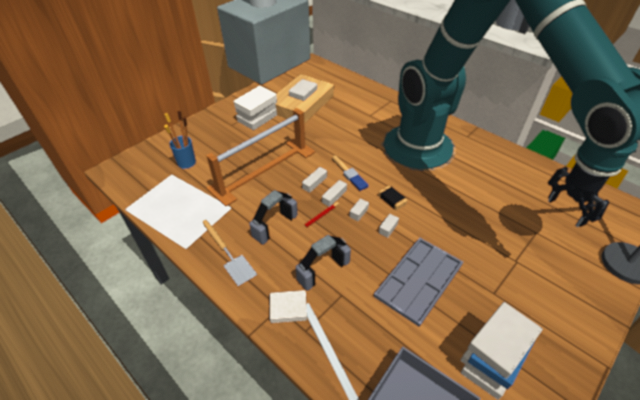

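The top view shows two ear defenders at about (275,150) and (366,160), and short blanks at (256,251) and (300,248). The long blanks are at (343,250) and (380,252), the tray at (188,213) with its long pockets on the left, and the bar runs from (475,140) to (468,298). The scene view shows the same objects, all standing or lying as expected.

```bash
cat > h.py <<'E'
import numpy as np,cv2
from cell import sense,camera
from scipy.spatial.transform import Rotation as Ro
def view(n):
    s=sense();c=camera(n)
    if n=="wrist":
        T=np.eye(4);T[:3,:3]=Ro.from_quat(s["orientation"]).as_matrix();T[:3,3]=s["tool_pos"]
        M=np.linalg.inv(T@c["tool_from_camera"]);c["R"],c["t"]=M[:3,:3],M[:3,3]
    return c
def cast(c,px,z):
    px=np.atleast_2d(np.asarray(px,float)).reshape(-1,2)
    d=np.c_[px,np.ones(len(px))]@np.linalg.inv(c["intrinsics"]).T@c["R"]
    o=-c["R"].T@c["t"];return o+d*((z-o[2])/d[:,2])[:,None]
def proj(c,X):
    p=(np.atleast_2d(X)@c["R"].T+c["t"])@c["intrinsics"].T;return p[:,:2]/p[:,2:]
def blobs(m,amin,amax):
    n,l,st,ce=cv2.connectedComponentsWithStats(m.astype(np.uint8))
    return [(l==i) for i in range(1,n) if amin<st[i,4]<amax]
def rect(c,m,z):
    "min-area rectangle of a blob cast to height z: centre, long, short, angle of long side (deg)"
    k,_=cv2.findContours(m.astype(np.uint8),cv2.RETR_EXTERNAL,cv2.CHAIN_APPROX_NONE)
    P=cast(c,max(k,key=len),z)[:,:2].astype(np.float32)
    b=cv2.boxPoints(cv2.minAreaRect(P*1000))/1000
    e=[b[1]-b[0],b[2]-b[1]];e.sort(key=np.linalg.norm)
    a=np.degrees(np.arctan2(e[1][1],e[1][0]))
    return b.mean(0),np.linalg.norm(e[1]),np.linalg.norm(e[0]),(a+90)%180-90
E
python3 - <<'E'
from h import *
c=view("top");im=c["image"];hsv=cv2.cvtColor(im,cv2.COLOR_BGR2HSV)
print("cam",-c["R"].T@c["t"])
for p in[(256,251),(300,248),(343,250),(380,252),(188,170),(215,213),(366,160),(366,135),(474,200),(451,200),(185,190)]:print(p,im[p[1],p[0]],hsv[p[1],p[0]])
S,V=hsv[...,1],hsv[...,2]
roi=np.zeros(S.shape,bool);roi[225:280,240:400]=1
for m in blobs(roi&(S<60)&(V>150),60,900):
    r=rect(c,m,.034);print("blank",m.sum(),np.round(r[0],4),np.round(r[1:],3))
roi[:]=0;roi[155:275,150:225]=1
for m in blobs(roi&(S<90)&(hsv[...,0]>90),800,9000):
    r=rect(c,m,.018);print("tray",m.sum(),np.round(r[0],4),np.round(r[1:],3))
roi[:]=0;roi[142:295,460:485]=1
for m in blobs(roi&(S<60),300,5000):
    ys,xs=np.nonzero(m);f=np.polyfit(ys,xs,1);y0,y1=ys.min(),ys.max()
    P=cast(c,[(np.polyval(f,y0),y0),(np.polyval(f,y1),y1)],.158);print("bar",m.sum(),P.round(4).tolist(),np.linalg.norm(P[1]-P[0]))
roi[:]=0;roi[110:200,255:385]=1
for m in blobs(roi&(S<100)&(V<150),300,5000):
    ys,xs=np.nonzero(m);r=rect(c,m,.1);print("ear",xs.min(),xs.max(),ys.min(),ys.max(),np.round(r[0],4),np.round(r[1:],3))
o=np.vstack([np.hstack([cv2.resize(im[105:200,250:390],None,fx=5,fy=5,interpolation=cv2.INTER_CUBIC)])])
cv2.imwrite("pics/e.png",o)
E
```

```text
cam [0.43522441 0.01291963 1.16120182]
(256, 251) [192 196 203] [ 11  14 203]
(300, 248) [192 196 203] [ 11  14 203]
(343, 250) [194 197 204] [  9  13 204]
(380, 252) [193 197 204] [ 11  14 204]
(188, 170) [173 163 164] [123  15 173]
(215, 213) [172 161 161] [120  16 172]
(366, 160) [140 138 136] [105   7 140]
(366, 135) [43 49 60] [11 72 60]
(474, 200) [147 144 148] [158   7 148]
(451, 200) [ 74 127 181] [ 15 151 181]
(185, 190) [177 166 167] [123  16 177]
blank 540 [ 0.4329 -0.0592] [0.102 0.035 4.963]
blank 540 [ 0.4295 -0.1575] [0.103 0.035 4.601]
blank 360 [0.4354 0.0535] [0.069 0.035 8.869]
blank 349 [0.4239 0.1678] [0.069 0.034 8.542]
tray 5455 [0.5212 0.35  ] [0.259 0.152 4.214]
bar 1274 [[0.6872, -0.3597, 0.158], [0.3389, -0.3346, 0.158]] 0.3492141207589836
ear 258 291 110 184 [0.6872 0.1166] [ 0.19   0.062 -8.973]
ear 352 377 127 194 [ 0.6567 -0.1077] [0.171 0.06  2.958]
```

View pics/e.png

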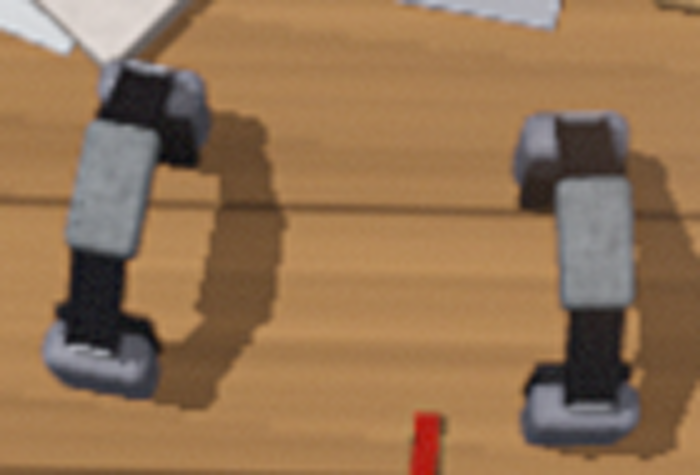

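The pads are clear in this view: grey rectangles at crop (113,190) and (597,242). Next I look at the tray more closely with the wrist camera.

step_arm(rows=[[[0.98, -1, 0.35, 0, 0, 0.313, 1], [0.98, -1, 0.35, 0, 0, 0.313, 1], [0.98, -1, 0.35, 0, 0, 0.313, 1], [0.98, -1, 0.35, 0, 0, 0.313, 1], [0.98, -1, 0.35, 0, 0, 0.313, 1], [0.98, -1, 0.35, 0, 0, 0.313, 1], [0.98, -1, 0.35, 0, 0, 0.313, 1], [0.98, -1, 0.35, 0, 0, 0.313, 1]]])

```text
time: 1.0
tool_pos: [0.4502, 0.3705, 0.2986]
orientation: [-0.036, 0.999, 0.0, 0.0]
ft_force: [-0.2, 0.6, 0.3]
gripper_width: 0.0853
gripper_force: 0.0
```

Run:
```python
from h import *
s=sense();print(s["time"],s["tool_pos"],s["q"].round(2))
c=view("wrist");print(c["intrinsics"][0,0]);cv2.imwrite("pics/w1.png",c["image"])
import pickle;pickle.dump(c,open("w1.pkl","wb"))
```

```text
1.0 [0.45024508 0.37045043 0.29856868] [-0.76  0.28  0.02  1.64 -0.01  1.22  0.91]
359.6739921070095
```

View pics/w1.png

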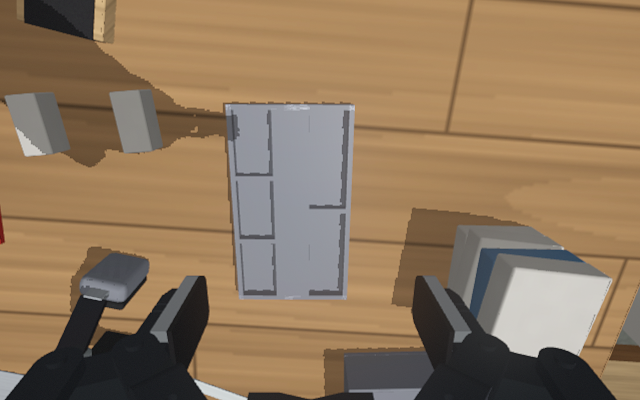

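The tray's corners are at about (226,104), (353,104), (347,299) and (239,299). The short row is on the image left (world -y) and the long row on the right.

Run:
```python
from h import *
import pickle
c=pickle.load(open("w1.pkl","rb"));im=c["image"];hsv=cv2.cvtColor(im,cv2.COLOR_BGR2HSV)
H,S,V=cv2.split(hsv);roi=np.zeros(S.shape,bool);roi[98:305,218:360]=1
m=max(blobs(roi&(H>90)&(S<90),100,1e6),key=np.sum)
m=cv2.morphologyEx(m.astype(np.uint8),cv2.MORPH_CLOSE,np.ones((9,9)))
r=rect(c,m,.018);print("tray",r)
k,_=cv2.findContours(m,0,1);q=cv2.approxPolyDP(max(k,key=cv2.contourArea),8,True).reshape(-1,2);print(q.tolist());P=cast(c,q,.018);print(P.round(4).tolist(),P.mean(0))
roi[:]=0;roi[70:170,0:180]=1
for b in blobs(roi&(S<60)&(V>100)&(H<60),300,9000):
    rr=rect(c,b,.034);print(rr)
# predicted pocket centres overlay
a=np.radians(r[3]);R=np.array([[np.cos(a),-np.sin(a)],[np.sin(a),np.cos(a)]])
for dx,dy,w in[(-62,45,120),(62,45,120),(-83,-45,78),(0,-45,78),(83,-45,78)]:
    cn=[(dx+sx*w/2,dy+sy*23) for sx,sy in((-1,-1),(1,-1),(1,1),(-1,1))]
    X=np.c_[r[0]+np.array(cn)/1000@R.T,np.full(4,.018)]
    cv2.polylines(im,[proj(c,X).round().astype(int)],True,(0,0,255),1)
cv2.imwrite("pics/w1o.png",cv2.resize(im[90:310,210:370],None,fx=2.7,fy=2.7))
```

```text
tray (array([0.52021194, 0.35145637], dtype=float32), np.float32(0.25774527), np.float32(0.14797108), np.float32(3.9297256))
[[226, 104], [239, 297], [346, 298], [354, 106]]
[[0.3971, 0.2701, 0.018], [0.6522, 0.2869, 0.018], [0.6433, 0.4337, 0.018], [0.3888, 0.4164, 0.018]] [0.52034975 0.35176577 0.018     ]
(array([0.4220801 , 0.17376968], dtype=float32), np.float32(0.067868024), np.float32(0.046540763), np.float32(8.701408))
(array([0.43325436, 0.06235011], dtype=float32), np.float32(0.06804495), np.float32(0.052937306), np.float32(8.820091))
```

View pics/w1o.png

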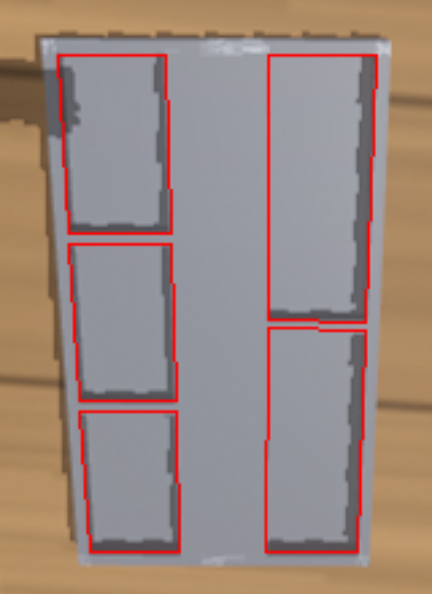

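The tray fit is exact. First pick is short blank A.

step_arm(rows=[[[-0.13, -1, -0.6, 0, 0, 0.049, 1], [-0.13, -1, -0.9, 0, 0, 0.049, 1], [-0.13, -1, -0.9, 0, 0, 0.049, 1], [-0.13, -1, -0.9, 0, 0, 0.049, 1], [-0.13, -1, -0.9, 0, 0, 0.049, 1], [-0.13, -1, -0.9, 0, 0, 0.049, 1], [-0.13, -1, -0.9, 0, 0, 0.049, 1]]])

```text
time: 1.75
tool_pos: [0.4216, 0.1697, 0.1165]
orientation: [-0.075, 0.997, -0.001, -0.002]
ft_force: [-0.2, 1.0, 0.9]
gripper_width: 0.0857
gripper_force: 0.0
```

```bash
cat > bl.py <<'E'
from h import *
c=view("top");hsv=cv2.cvtColor(c["image"],cv2.COLOR_BGR2HSV);H,S,V=cv2.split(hsv)
roi=np.zeros(S.shape,bool);roi[140:290,160:420]=1
s=sense();print("tcp",s["tool_pos"].round(4),"q7",s["q"][6].round(2),"t",s["time"],"tooly",np.degrees(np.arctan2(*Ro.from_quat(s["orientation"]).as_matrix()[[1,0],1])).round(1))
for m in blobs(roi&(S<40)&(V>185),60,900):
    r=rect(c,m,.034);print("blank",m.sum(),np.round(r[0],4),np.round(r[1:],3))
E
python3 bl.py
```

```text
tcp [0.4227 0.1715 0.1178] q7 1.3 t 1.8 tooly 98.7
blank 170 [ 0.4568 -0.0576] [0.053 0.034 4.964]
blank 488 [ 0.4302 -0.1583] [0.1   0.033 4.716]
blank 86 [0.4603 0.0579] [ 3.300e-02  1.800e-02 -7.736e+01]
```

step_arm(rows=[[[0.005, -0.018, -0.2, 0, 0, 0, 1], [0.005, -0.018, -0.41, 0, 0, 0, 1], [0.005, -0.018, -0.41, 0, 0, 0, 1], [0.005, -0.018, -0.41, 0, 0, 0, -1], [0.005, -0.018, -0.41, 0, 0, 0, -1], [0.005, -0.018, -0.41, 0, 0, 0, -1], [0.005, -0.018, -0.41, 0, 0, 0, -1], [0.005, -0.018, -0.41, 0, 0, 0, -1]]], squeeze=60)

```text
time: 2.6
tool_pos: [0.4249, 0.1679, 0.0372]
orientation: [-0.075, 0.997, 0.0, 0.001]
ft_force: [-0.1, 0.3, 0.2]
gripper_width: 0.0123
gripper_force: 0.0
```

Run:
```python
from h import *
c=view("top");w=view("wrist")
cv2.imwrite("pics/m.png",np.hstack([cv2.resize(c["image"][140:320,200:400],(444,400)),w["image"][:,100:450]]))
```

```text
(no output)
```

View pics/m.png

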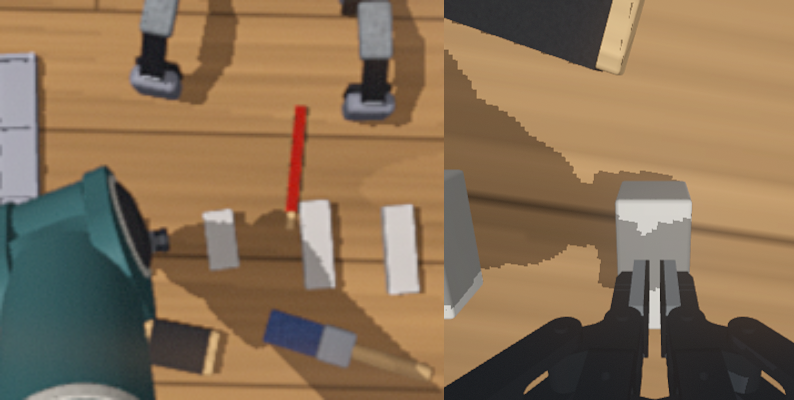

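The picture shows the closed fingers, tips near crop (655,262), above the blank rather than astride it. I check the tip geometry against the calibration.

Run:
```python
from h import *
s=sense();w=view("wrist");T=Ro.from_quat(s["orientation"]).as_matrix();print(s["tool_pos"],s["gripper_width"],s["time"],s["ft_force"])
for a in(-.02,-.01,0,.01,.022,.035):print(a,proj(w,s["tool_pos"]+T[:,2]*a).round(1))
im=w["image"]
for z in(0.034,):print(cast(w,[(272,198),(346,198),(272,262),(346,262)],z).round(4).tolist())
```

```text
[0.42474789 0.16769003 0.0368356 ] 0.00040395471747212597 2.7 [ 0.5035781   0.50984914 -0.25686012]
-0.02 [[310.4 300. ]]
-0.01 [[310.3 286.7]]
0 [[310.3 275. ]]
0.01 [[310.3 264.6]]
0.022 [[310.3 253.5]]
0.035 [[310.3 242.9]]
[[0.3913, 0.1458, 0.034], [0.3865, 0.1776, 0.034], [0.4223, 0.1494, 0.034], [0.4171, 0.1832, 0.034]]
```

Run:
```python
from h import *
s=sense();w=view("wrist");T=Ro.from_quat(s["orientation"]).as_matrix()
for x in(.011,-.011):
  for a in(-.01,0,.01,.022):print(x,a,proj(w,s["tool_pos"]+T@[x,0,a]).round(1))
im=w["image"];cv2.imwrite("pics/c.png",cv2.resize(im[160:400,210:410],None,fx=2.4,fy=2.4,interpolation=cv2.INTER_CUBIC))
```

```text
0.011 -0.01 [[310.3 264.1]]
0.011 0 [[310.3 253.5]]
0.011 0.01 [[310.3 244. ]]
0.011 0.022 [[310.3 233.9]]
-0.011 -0.01 [[310.3 308.4]]
-0.011 0 [[310.3 295.7]]
-0.011 0.01 [[310.3 284.4]]
-0.011 0.022 [[310.3 272.3]]
```

View pics/c.png

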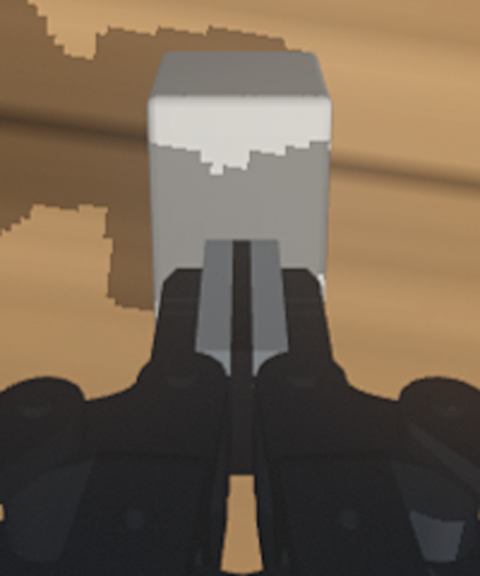

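step_arm(rows=[[[0, 0, -0.01, 0, 0, 0, -1], [0, 0, -0.015, 0, 0, 0, -1], [0, 0, -0.02, 0, 0, 0, -1]]])

```text
time: 3.1
tool_pos: [0.4245, 0.1676, 0.0323]
orientation: [-0.075, 0.997, -0.0, -0.0]
ft_force: [0.3, -0.3, 0.0]
gripper_width: 0.0
gripper_force: 0.0
```

```bash
python3 -c "
from cell import sense
s=sense();print(s['tool_pos'],s['ft_force'],s['gripper_width'],s['gripper_force'])"
```

```text
[0.42451984 0.16756674 0.03226585] [ 0.33527331 -0.26641242  0.01258604] 2.4588822267700414e-05 0.0
```

step_arm(rows=[[[0, 0, -0.01, 0, 0, 0, -1], [0, 0, -0.015, 0, 0, 0, -1], [0, 0, -0.02, 0, 0, 0, -1]]])

```text
time: 3.4
tool_pos: [0.4248, 0.1677, 0.0307]
orientation: [-0.075, 0.997, 0.0, 0.0]
ft_force: [-29.1, -11.6, 109.8]
gripper_width: -0.0001
gripper_force: 54.9
```

step_arm(rows=[[[0, 0, 0.04, 0, 0, 0, -1], [0, 0, 0.2, 0, 0, 0, 1], [0, 0, 0.2, 0, 0, 0, 1], [0, 0, 0.2, 0, 0, 0, 1], [0, 0, 0.2, 0, 0, 0, 1]]])

```text
time: 3.9
tool_pos: [0.4242, 0.1675, 0.0678]
orientation: [-0.075, 0.997, -0.0, -0.0]
ft_force: [-0.7, -0.2, -0.1]
gripper_width: 0.0581
gripper_force: 0.0
```

Run:
```python
from h import *
s=sense();print(s["tool_pos"],s["ft_force"],s["gripper_width"])
w=view("wrist");T=Ro.from_quat(s["orientation"]).as_matrix();im=w["image"]
for y in(.042,-.042):
  for a in(-.02,-.01,0,.01,.022):print(y,a,proj(w,s["tool_pos"]+T@[.011,y,a]).round(1))
H,S,V=cv2.split(cv2.cvtColor(im,cv2.COLOR_BGR2HSV))
for b in blobs((S<40)&(V>90)&(H<60),300,20000):
    r=rect(w,b,.034);ys,xs=np.nonzero(b);print(r,xs.min(),xs.max(),ys.min(),ys.max())
cv2.imwrite("pics/d.png",im)
```

```text
[0.42421642 0.16750756 0.06783523] [-0.73799893 -0.22132335 -0.14213299] 0.058057859351789455
0.042 -0.02 [[416.  276.1]]
0.042 -0.01 [[409.4 264.1]]
0.042 0 [[403.6 253.5]]
0.042 0.01 [[398.4 244. ]]
0.042 0.022 [[392.9 233.9]]
-0.042 -0.02 [[204.7 276.2]]
-0.042 -0.01 [[211.3 264.1]]
-0.042 0 [[217.  253.5]]
-0.042 0.01 [[222.2 244. ]]
-0.042 0.022 [[227.6 234. ]]
(array([0.430223  , 0.05961357], dtype=float32), np.float32(0.073648326), np.float32(0.047998752), np.float32(8.877777)) 55 159 159 286
(array([0.41923296, 0.16644356], dtype=float32), np.float32(0.07378067), np.float32(0.033541292), np.float32(8.645866)) 278 342 169 294
(array([0.44430906, 0.2229285 ], dtype=float32), np.float32(0.034484144), np.float32(0.00744364), np.float32(32.083252)) 385 414 266 313
```

View pics/d.png

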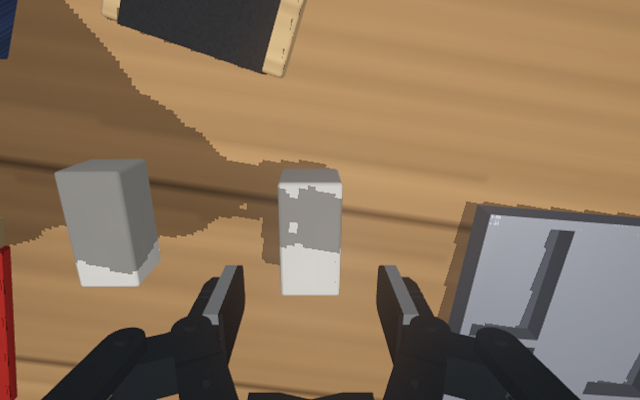

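The blank at (310,238) has not moved. The tips really sit about 3 mm behind the TCP when shut, roughly 25 mm short of the stated offset. I grip lower to suit.

step_arm(rows=[[[0, -0.003, -0.15, 0, 0, 0, 1], [0, -0.003, -0.25, 0, 0, 0, 1], [0, -0.003, -0.295, 0, 0, 0, 1], [0, -0.003, -0.295, 0, 0, 0, -1], [0, -0.003, -0.295, 0, 0, 0, -1], [0, -0.003, -0.295, 0, 0, 0, -1], [0, -0.003, -0.295, 0, 0, 0, -1], [0, -0.003, -0.295, 0, 0, 0, -1]]], squeeze=50)

```text
time: 4.75
tool_pos: [0.425, 0.1673, 0.0104]
orientation: [-0.075, 0.997, 0.0, 0.001]
ft_force: [-2.6, -0.5, 8.4]
gripper_width: 0.0329
gripper_force: 49.3
```

step_arm(rows=[[[0, 0, 0.25, 0, 0, 0, -1], [0, 0, 0.5, 0, 0, 0, -1], [0.085, 0.67, 0.5, 0, 0, -0.052, -1], [0.085, 0.67, 0.5, 0, 0, -0.052, -1], [0.085, 0.67, 0.5, 0, 0, -0.052, -1], [0.085, 0.67, 0.5, 0, 0, -0.052, -1], [0.085, 0.67, 0.4, 0, 0, -0.052, -1], [0.085, 0.67, 0.3, 0, 0, -0.052, -1]]])

```text
time: 5.55
tool_pos: [0.4418, 0.3012, 0.0697]
orientation: [-0.035, 0.999, 0.0, 0.001]
ft_force: [0.3, 0.5, -2.3]
gripper_width: 0.0329
gripper_force: 51.8
```

```bash
cat > wb.py <<'E'
from h import *
s=sense();w=view("wrist");c=np.mean(s["tool_pos"]);im=w["image"];T=Ro.from_quat(s["orientation"]).as_matrix()
print("tcp",s["tool_pos"].round(4),"tooly",np.degrees(np.arctan2(T[1,1],T[0,1])).round(2),"w",s["gripper_width"].round(4),"t",s["time"])
E
python3 wb.py
```

```text
Traceback (most recent call last):
  File "wb.py", line 3, in <module>
    print("tcp",s["tool_pos"].round(4),"tooly",np.degrees(np.arctan2(T[1,1],T[0,1])).round(2),"w",s["gripper_width"].round(4),"t",s["time"])
                                                                                                  ^^^^^^^^^^^^^^^^^^^^^^^^
AttributeError: 'float' object has no attribute 'round'
```

step_arm(rows=[[[0, 0, -0.15, 0, 0, 0, -1], [0, 0, -0.22, 0, 0, 0, -1], [0, 0, -0.25, 0, 0, 0, -1], [0, 0, -0.26, 0, 0, 0, -1]]])

```text
time: 6.0
tool_pos: [0.4416, 0.3009, 0.0175]
orientation: [-0.035, 0.999, -0.0, -0.0]
ft_force: [-0.6, -0.2, -2.8]
gripper_width: 0.033
gripper_force: 51.6
```

step_arm(rows=[[[0, 0, -0.005, 0, 0, 0, -1], [0, 0, -0.005, 0, 0, 0, 1], [0, 0, -0.005, 0, 0, 0, 1], [0, 0, -0.005, 0, 0, 0, 1], [0, 0, -0.005, 0, 0, 0, 1], [0, 0, 0.2, 0, 0, 0, 1], [0, 0, 0.45, 0, 0, 0, 1], [0, 0, 0.7, 0, 0, 0, 1]]])

```text
time: 6.8
tool_pos: [0.4412, 0.3007, 0.1591]
orientation: [-0.035, 0.999, -0.0, -0.0]
ft_force: [0.3, 0.3, -0.3]
gripper_width: 0.0852
gripper_force: 0.0
```

step_arm(rows=[[[-0.03, -0.9, -0.05, 0, 0, 0.054, 1], [-0.03, -0.9, -0.05, 0, 0, 0.054, 1], [-0.03, -0.9, -0.05, 0, 0, 0.054, 1], [-0.03, -0.9, -0.05, 0, 0, 0.054, 1], [-0.03, -0.9, -0.05, 0, 0, 0.054, 1]]])

```text
time: 7.3
tool_pos: [0.4354, 0.117, 0.1476]
orientation: [-0.074, 0.997, -0.0, -0.0]
ft_force: [0.7, 0.9, -0.9]
gripper_width: 0.0851
gripper_force: 0.0
```

```bash
python3 bl.py
python3 - <<'E'
from h import *
w=view("wrist");im=w["image"];H,S,V=cv2.split(cv2.cvtColor(im,cv2.COLOR_BGR2HSV))
for b in blobs((S<40)&(V>90)&(H<60),300,30000):
    r=rect(w,b,.034);ys,xs=np.nonzero(b);print(r,xs.min(),xs.max(),ys.min(),ys.max())
cv2.imwrite("pics/f.png",im)
E
```

```text
tcp [0.4356 0.1194 0.1477] q7 1.42 t 7.35 tooly 98.6
blank 68 [0.5595 0.4207] [0.165 0.005 3.696]
blank 233 [0.4416 0.3072] [0.065 0.025 5.389]
blank 107 [ 0.4716 -0.0565] [ 3.4000e-02  2.3000e-02 -8.8628e+01]
blank 336 [ 0.4306 -0.1582] [0.099 0.034 6.038]
(array([ 0.4303977, -0.052075 ], dtype=float32), np.float32(0.10269738), np.float32(0.050386216), np.float32(4.974472)) 34 119 85 224
(array([0.4319353 , 0.05495697], dtype=float32), np.float32(0.07099735), np.float32(0.03872763), np.float32(8.6961975)) 196 253 134 226
(array([0.43884027, 0.2955404 ], dtype=float32), np.float32(0.07737882), np.float32(0.053986315), np.float32(3.9504776)) 492 576 185 279
```

View pics/f.png

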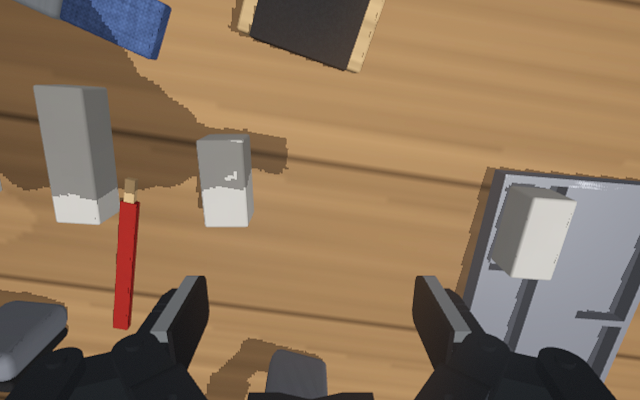

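Blank A lies in its pocket at (540,232), and blank B at (225,180) is unmoved. Next I grip B.

step_arm(rows=[[[0, -0.328, -0.1, 0, 0, 0.001, 1], [0, -0.328, -0.35, 0, 0, 0.001, 1], [0, -0.328, -0.6, 0, 0, 0.001, 1], [0, -0.328, -0.69, 0, 0, 0.001, 1], [0, -0.328, -0.69, 0, 0, 0.001, 1], [0, -0.328, -0.69, 0, 0, 0.001, -1], [0, -0.328, -0.69, 0, 0, 0.001, -1], [0, -0.328, -0.69, 0, 0, 0.001, -1]]])

```text
time: 8.2
tool_pos: [0.4366, 0.056, 0.0109]
orientation: [-0.078, 0.997, 0.0, 0.001]
ft_force: [0.3, 0.3, 0.7]
gripper_width: 0.0443
gripper_force: 0.0
```

step_arm(rows=[[[0, 0, 0, 0, 0, 0, -1], [0, 0, 0, 0, 0, 0, -1]]])

```text
time: 8.4
tool_pos: [0.4364, 0.0558, 0.0108]
orientation: [-0.078, 0.997, 0.0, 0.001]
ft_force: [-3.3, 0.6, 18.9]
gripper_width: 0.0331
gripper_force: 48.1
```

step_arm(rows=[[[0, 0, 0.25, 0, 0, 0, -1], [0, 0, 0.5, 0, 0, 0, -1], [0.44, 0.9, 0.5, 0, 0, -0.055, -1], [0.44, 0.9, 0.5, 0, 0, -0.055, -1], [0.44, 0.9, 0.5, 0, 0, -0.055, -1], [0.44, 0.9, 0.5, 0, 0, -0.055, -1], [0.44, 0.9, 0.5, 0, 0, -0.055, -1]]])

```text
time: 9.1
tool_pos: [0.5246, 0.2421, 0.11]
orientation: [-0.038, 0.999, 0.001, 0.001]
ft_force: [-0.3, -1.0, -2.3]
gripper_width: 0.0327
gripper_force: 52.9
```

step_arm(rows=[[[0, 0.355, 0, 0, 0, 0, -1], [0, 0.355, 0, 0, 0, 0, -1], [0, 0.355, -0.2, 0, 0, 0, -1], [0, 0.355, -0.2, 0, 0, 0, -1]]])

```text
time: 9.5
tool_pos: [0.5211, 0.3058, 0.0662]
orientation: [-0.035, 0.999, -0.002, -0.002]
ft_force: [-0.5, -1.0, -2.3]
gripper_width: 0.033
gripper_force: 52.7
```

```bash
sed -i 's/"w",.*$/"w",s["gripper_width"],"t",s["time"])/' wb.py; python3 wb.py
```

```text
tcp [0.5211 0.3058 0.0662] tooly 94.04 w 0.03297703009121555 t 9.5
```

step_arm(rows=[[[0, 0, 0, 0, 0, 0, -1], [0, 0, 0, 0, 0, 0, -1]]])

```text
time: 9.75
tool_pos: [0.5244, 0.3063, 0.0712]
orientation: [-0.034, 0.999, 0.0, 0.001]
ft_force: [-0.2, -0.6, -2.6]
gripper_width: 0.0331
gripper_force: 52.7
```

Settled on target. I lower it, release, and rise.

step_arm(rows=[[[0, 0.002, -0.15, 0, 0, 0, -1], [0, 0.002, -0.24, 0, 0, 0, -1], [0, 0.002, -0.27, 0, 0, 0, -1], [0, 0.002, -0.27, 0, 0, 0, -1]]])

```text
time: 10.15
tool_pos: [0.5242, 0.3067, 0.0168]
orientation: [-0.034, 0.999, 0.0, 0.0]
ft_force: [-0.0, 0.0, -2.4]
gripper_width: 0.0327
gripper_force: 54.4
```

step_arm(rows=[[[0, 0, 0, 0, 0, 0, 1], [0, 0, 0, 0, 0, 0, 1], [0, 0, 0, 0, 0, 0, 1], [0, 0, 0, 0, 0, 0, 1], [0, 0, 0.2, 0, 0, 0, 1], [0, 0, 0.45, 0, 0, 0, 1], [0, 0, 0.7, 0, 0, 0, 1]]])

```text
time: 10.85
tool_pos: [0.5232, 0.3065, 0.157]
orientation: [-0.035, 0.999, -0.0, -0.0]
ft_force: [1.2, 0.5, -0.0]
gripper_width: 0.0854
gripper_force: 0.0
```

step_arm(rows=[[[-0.45, -1, -0.1, 0, 0, 0.01, 1], [-0.45, -1, -0.1, 0, 0, 0.01, 1], [-0.45, -1, -0.1, 0, 0, 0.01, 1], [-0.45, -1, -0.1, 0, 0, 0.01, 1], [-0.45, -1, -0.1, 0, 0, 0.01, 1], [-0.45, -1, -0.1, 0, 0, 0.01, 1]]])

```text
time: 11.45
tool_pos: [0.4326, 0.1043, 0.1356]
orientation: [-0.041, 0.999, -0.0, -0.0]
ft_force: [-0.6, 1.0, 0.2]
gripper_width: 0.0856
gripper_force: 0.0
```

```bash
python3 bl.py
python3 - <<'E'
from h import *
w=view("wrist");im=w["image"];H,S,V=cv2.split(cv2.cvtColor(im,cv2.COLOR_BGR2HSV))
for b in blobs((S<40)&(V>90)&(H<60),300,30000):
    r=rect(w,b,.034);ys,xs=np.nonzero(b);print(r,xs.min(),xs.max(),ys.min(),ys.max())
cv2.imwrite("pics/g.png",im)
E
```

```text
tcp [0.4335 0.1061 0.1358] q7 1.41 t 11.5 tooly 94.8
blank 67 [0.5595 0.4207] [0.165 0.005 3.696]
blank 316 [0.5233 0.3093] [0.066 0.034 3.153]
blank 310 [0.4421 0.3037] [0.065 0.031 2.958]
blank 114 [ 0.4716 -0.0565] [ 3.4000e-02  2.3000e-02 -8.8628e+01]
blank 274 [ 0.4397 -0.158 ] [0.081 0.032 6.038]
(array([ 0.43001455, -0.05208936], dtype=float32), np.float32(0.10206185), np.float32(0.050178133), np.float32(4.8003387)) 38 132 108 247
(array([ 0.4481407, -0.1134169], dtype=float32), np.float32(0.04253139), np.float32(0.009228174), np.float32(-10.8435135)) 0 13 170 224
(array([0.47761375, 0.29812   ], dtype=float32), np.float32(0.15564418), np.float32(0.05507661), np.float32(4.009163)) 502 609 180 357
(array([0.49964732, 0.21441674], dtype=float32), np.float32(0.039213598), np.float32(0.009340067), np.float32(38.73616)) 424 455 276 310
```

step_arm(rows=[[[-0.017, -0.827, -0.1, 0, 0, 0.001, 1], [-0.017, -0.827, -0.1, 0, 0, 0.001, 1], [-0.017, -0.827, -0.1, 0, 0, 0.001, 1], [-0.017, -0.827, -0.1, 0, 0, 0.001, 1], [-0.017, -0.827, -0.3, 0, 0, 0.001, 1], [-0.017, -0.827, -0.5, 0, 0, 0.001, 1], [-0.017, -0.827, -0.62, 0, 0, 0.001, 1], [-0.017, -0.827, -0.62, 0, 0, 0.001, 1]]])

```text
time: 12.35
tool_pos: [0.4292, -0.0577, 0.009]
orientation: [-0.044, 0.999, 0.0, -0.002]
ft_force: [0.1, -0.1, 0.9]
gripper_width: 0.0855
gripper_force: 0.0
```

step_arm(rows=[[[0, 0, 0, 0, 0, 0, -1], [0, 0, 0, 0, 0, 0, -1], [0, 0, 0, 0, 0, 0, -1], [0, 0, 0, 0, 0, 0, -1], [0, 0, 0, 0, 0, 0, -1]]])

```text
time: 12.85
tool_pos: [0.431, -0.0584, 0.0126]
orientation: [-0.043, 0.999, 0.0, 0.001]
ft_force: [-2.9, 0.6, 17.3]
gripper_width: 0.0331
gripper_force: 48.3
```

step_arm(rows=[[[0, 0, 0.25, 0, 0, 0, -1], [0, 0, 0.5, 0, 0, 0, -1], [0.05, 1, 0.5, 0, 0, -0.011, -1], [0.05, 1, 0.5, 0, 0, -0.011, -1], [0.05, 1, 0.5, 0, 0, -0.011, -1], [0.05, 1, 0.5, 0, 0, -0.011, -1], [0.05, 1, 0.5, 0, 0, -0.011, -1]]])

```text
time: 13.55
tool_pos: [0.4399, 0.1479, 0.1121]
orientation: [-0.039, 0.999, 0.001, 0.001]
ft_force: [-0.8, -1.8, -2.8]
gripper_width: 0.0327
gripper_force: 53.4
```

step_arm(rows=[[[0.06, 1, 0, 0, 0, 0, -1], [0.06, 1, 0, 0, 0, 0, -1], [0.06, 1, 0, 0, 0, 0, -1], [0.06, 1, 0, 0, 0, 0, -1], [0.06, 1, 0, 0, 0, 0, -1]]])

```text
time: 14.05
tool_pos: [0.4507, 0.3484, 0.1118]
orientation: [-0.038, 0.999, 0.001, 0.0]
ft_force: [-0.8, -0.7, -2.9]
gripper_width: 0.0325
gripper_force: 53.4
```

step_arm(rows=[[[0, 0.25, 0, 0, 0, 0, -1], [0, 0.25, 0, 0, 0, 0, -1], [0, 0.25, -0.15, 0, 0, 0, -1], [0, 0.25, -0.15, 0, 0, 0, -1], [0, 0.25, -0.15, 0, 0, 0, -1]]])

```text
time: 14.55
tool_pos: [0.452, 0.391, 0.0818]
orientation: [-0.034, 0.999, -0.0, -0.0]
ft_force: [1.2, 1.0, -3.4]
gripper_width: 0.0329
gripper_force: 53.3
```

```bash
python3 wb.py
```

```text
tcp [0.452  0.391  0.0818] tooly 93.95 w 0.03288884616588965 t 14.55
```

step_arm(rows=[[[0.005, 0.005, -0.18, 0, 0, 0, -1], [0.005, 0.005, -0.27, 0, 0, 0, -1], [0.005, 0.005, -0.31, 0, 0, 0, -1], [0.005, 0.005, -0.315, 0, 0, 0, -1]]])

```text
time: 15.0
tool_pos: [0.4535, 0.3925, 0.019]
orientation: [-0.034, 0.999, 0.0, 0.0]
ft_force: [-0.1, -0.8, -1.7]
gripper_width: 0.0328
gripper_force: 53.9
```

step_arm(rows=[[[0, 0, 0, 0, 0, 0, 1], [0, 0, 0, 0, 0, 0, 1], [0, 0, 0, 0, 0, 0, 1], [0, 0, 0, 0, 0, 0, 1], [0, 0, 0.2, 0, 0, 0, 1], [0, 0, 0.4, 0, 0, 0, 1], [0, 0, 0.6, 0, 0, 0, 1]]])

```text
time: 15.7
tool_pos: [0.453, 0.3923, 0.1401]
orientation: [-0.035, 0.999, -0.0, -0.0]
ft_force: [-0.2, -0.2, 0.5]
gripper_width: 0.0851
gripper_force: 0.0
```

step_arm(rows=[[[-0.06, -1, 0, 0, 0, 0.007, 1], [-0.06, -1, 0, 0, 0, 0.007, 1], [-0.06, -1, 0, 0, 0, 0.007, 1], [-0.06, -1, 0, 0, 0, 0.007, 1], [-0.06, -1, 0, 0, 0, 0.007, 1]]])

```text
time: 16.2
tool_pos: [0.4411, 0.1865, 0.1389]
orientation: [-0.037, 0.999, -0.001, -0.0]
ft_force: [-0.1, 2.6, -0.8]
gripper_width: 0.0853
gripper_force: 0.0
```

step_arm(rows=[[[-0.06, -1, 0, 0, 0, 0, 1], [-0.06, -1, 0, 0, 0, 0, 1], [-0.06, -1, 0, 0, 0, 0, 1], [-0.06, -1, 0, 0, 0, 0, 1], [-0.06, -1, 0, 0, 0, 0, 1]]])

```text
time: 16.7
tool_pos: [0.4286, -0.013, 0.1389]
orientation: [-0.036, 0.999, -0.0, 0.0]
ft_force: [-0.4, 2.0, -0.3]
gripper_width: 0.0851
gripper_force: 0.0
```

```bash
python3 bl.py
python3 - <<'E'
from h import *
w=view("wrist");im=w["image"];H,S,V=cv2.split(cv2.cvtColor(im,cv2.COLOR_BGR2HSV))
for b in blobs((S<40)&(V>90)&(H<60),300,30000):
    r=rect(w,b,.034);ys,xs=np.nonzero(b);print(r,xs.min(),xs.max(),ys.min(),ys.max())
E
```

```text
tcp [ 0.429  -0.0102  0.1389] q7 1.69 t 16.75 tooly 94.3
blank 558 [0.5242 0.4019] [0.238 0.034 4.65 ]
blank 316 [0.5233 0.3093] [0.066 0.034 3.153]
blank 312 [0.4421 0.3037] [0.065 0.031 2.958]
blank 96 [ 0.4701 -0.1544] [ 3.1000e-02  2.1000e-02 -8.8627e+01]
(array([ 0.4268283 , -0.15148874], dtype=float32), np.float32(0.10263964), np.float32(0.048099145), np.float32(4.4198)) 69 156 113 250
(array([0.5016345 , 0.10171857], dtype=float32), np.float32(0.050535448), np.float32(0.009705364), np.float32(38.49742)) 424 459 276 320
(array([0.52788144, 0.2702322 ], dtype=float32), np.float32(0.048772033), np.float32(0.009828866), np.float32(20.802063)) 627 639 312 358
```

step_arm(rows=[[[0.003, -0.737, -0.05, 0, 0, 0.003, 1], [0.003, -0.737, -0.05, 0, 0, 0.003, 1], [0.003, -0.737, -0.05, 0, 0, 0.003, 1], [0.003, -0.737, -0.1, 0, 0, 0.003, 1], [0.003, -0.737, -0.3, 0, 0, 0.003, 1], [0.003, -0.737, -0.5, 0, 0, 0.003, 1], [0.003, -0.737, -0.632, 0, 0, 0.003, 1], [0.003, -0.737, -0.632, 0, 0, 0.003, 1]]])

```text
time: 17.6
tool_pos: [0.4285, -0.1531, 0.0095]
orientation: [-0.043, 0.999, 0.001, -0.002]
ft_force: [0.6, 0.5, -0.3]
gripper_width: 0.0857
gripper_force: 0.0
```

step_arm(rows=[[[0, 0, 0, 0, 0, 0, -1], [0, 0, 0, 0, 0, 0, -1], [0, 0, 0, 0, 0, 0, -1], [0, 0, 0, 0, 0, 0, -1], [0, 0, 0, 0, 0, 0, -1]]])

```text
time: 18.1
tool_pos: [0.4307, -0.155, 0.0133]
orientation: [-0.042, 0.999, -0.0, 0.001]
ft_force: [-2.2, 2.1, 17.0]
gripper_width: 0.0332
gripper_force: 48.3
```

step_arm(rows=[[[0, 0, 0.25, 0, 0, 0, -1], [0, 0, 0.5, 0, 0, 0, -1], [0.25, 1, 0.5, 0, 0, -0.009, -1], [0.25, 1, 0.5, 0, 0, -0.009, -1], [0.25, 1, 0.5, 0, 0, -0.009, -1], [0.25, 1, 0.5, 0, 0, -0.009, -1], [0.25, 1, 0.5, 0, 0, -0.009, -1]]])

```text
time: 18.8
tool_pos: [0.4805, 0.0512, 0.1125]
orientation: [-0.039, 0.999, 0.001, 0.001]
ft_force: [0.2, -1.2, -4.1]
gripper_width: 0.0327
gripper_force: 54.0
```

step_arm(rows=[[[0.25, 1, 0, 0, 0, 0, -1], [0.25, 1, 0, 0, 0, 0, -1], [0.25, 1, 0, 0, 0, 0, -1], [0.25, 1, 0, 0, 0, 0, -1], [0.25, 1, 0, 0, 0, 0, -1]]])

```text
time: 19.3
tool_pos: [0.5295, 0.2519, 0.1123]
orientation: [-0.039, 0.999, 0.001, 0.0]
ft_force: [-0.4, -0.9, -3.6]
gripper_width: 0.0328
gripper_force: 54.0
```

step_arm(rows=[[[0.245, 0.77, 0, 0, 0, 0, -1], [0.245, 0.77, 0, 0, 0, 0, -1], [0.245, 0.77, 0, 0, 0, 0, -1], [0.245, 0.77, 0, 0, 0, 0, -1], [0.245, 0.77, -0.15, 0, 0, 0, -1], [0.245, 0.77, -0.15, 0, 0, 0, -1], [0.245, 0.77, -0.15, 0, 0, 0, -1]]])

```text
time: 20.0
tool_pos: [0.5785, 0.3983, 0.0823]
orientation: [-0.035, 0.999, -0.001, -0.0]
ft_force: [0.5, -0.9, -1.9]
gripper_width: 0.0324
gripper_force: 53.8
```

```bash
python3 wb.py
```

```text
tcp [0.5785 0.3983 0.0823] tooly 94.03 w 0.03241709785723162 t 20.0
```

step_arm(rows=[[[0.005, 0.01, -0.18, 0, 0, 0, -1], [0.005, 0.01, -0.27, 0, 0, 0, -1], [0.005, 0.01, -0.31, 0, 0, 0, -1], [0.005, 0.01, -0.315, 0, 0, 0, -1]]])

```text
time: 20.45
tool_pos: [0.58, 0.4008, 0.0195]
orientation: [-0.035, 0.999, -0.0, -0.0]
ft_force: [0.8, 0.2, -2.8]
gripper_width: 0.0327
gripper_force: 55.0
```

step_arm(rows=[[[0, 0, 0, 0, 0, 0, 1], [0, 0, 0, 0, 0, 0, 1], [0, 0, 0, 0, 0, 0, 1], [0, 0, 0, 0, 0, 0, 1], [0, 0, 0.25, 0, 0, 0, 1], [0, 0, 0.5, 0, 0, 0, 1], [0, 0, 0.75, 0, 0, 0, 1], [0, 0, 1, 0, 0, 0, 1]]])

```text
time: 21.25
tool_pos: [0.5796, 0.4008, 0.2215]
orientation: [-0.035, 0.999, 0.0, 0.0]
ft_force: [0.8, 0.4, 0.3]
gripper_width: 0.0851
gripper_force: 0.0
```

step_arm(rows=[[[-0.5, -1, 0.4, 0, 0, 0, 1], [-0.5, -1, 0.4, 0, 0, 0, 1], [-0.5, -1, 0.4, 0, 0, 0, 1], [-0.5, -1, 0.4, 0, 0, 0, 1], [-0.5, -1, 0.4, 0, 0, 0, 1], [-0.5, -1, 0.4, 0, 0, 0, 1]]])

```text
time: 21.85
tool_pos: [0.4794, 0.1972, 0.3017]
orientation: [-0.033, 0.999, 0.001, 0.001]
ft_force: [1.4, 1.3, 0.6]
gripper_width: 0.0853
gripper_force: 0.0
```

step_arm(rows=[[[0, -1, 0, 0, 0, 0, 1], [0, -1, 0, 0, 0, 0, 1], [0, -1, 0, 0, 0, 0, 1], [0, -1, 0, 0, 0, 0, 1], [0, -1, 0, 0, 0, 0, 1], [0, -1, 0, 0, 0, 0, 1]]])

```text
time: 22.45
tool_pos: [0.4799, 0.0004, 0.2993]
orientation: [-0.034, 0.999, 0.0, 0.0]
ft_force: [-0.9, 1.3, 0.6]
gripper_width: 0.0853
gripper_force: 0.0
```

```bash
python3 bl.py;python3 - <<'E'
from h import *
w=view("wrist");c=view("top")
import pickle;pickle.dump((w,c),open("e.pkl","wb"))
cv2.imwrite("pics/j.png",w["image"])
for n,c_,roi_ in(("wrist",w,(0,400,0,640)),("top",c,(105,200,250,390))):
    H,S,V=cv2.split(cv2.cvtColor(c_["image"],cv2.COLOR_BGR2HSV))
    roi=np.zeros(S.shape,bool);roi[roi_[0]:roi_[1],roi_[2]:roi_[3]]=1
    for b in blobs(roi&(S<22)&(V>105)&(V<170),150,9000):
        r=rect(c_,b,.14);print(n,b.sum(),r)
E
```

```text
tcp [0.4799 0.0015 0.2991] q7 1.62 t 22.5 tooly 94.1
blank 497 [0.5792 0.4049] [0.1   0.034 3.485]
blank 316 [0.5233 0.3093] [0.066 0.034 3.153]
blank 512 [0.4654 0.3976] [0.12  0.034 3.68 ]
blank 310 [0.4421 0.3037] [0.065 0.031 2.958]
wrist 2951 (array([0.48526755, 0.24943665], dtype=float32), np.float32(0.18437468), np.float32(0.10506168), np.float32(3.8896942))
wrist 1015 (array([0.42733338, 0.21693212], dtype=float32), np.float32(0.056309033), np.float32(0.039443936), np.float32(4.4775696))
wrist 1061 (array([0.4881953 , 0.21973938], dtype=float32), np.float32(0.058216102), np.float32(0.040878594), np.float32(2.1703796))
wrist 604 (array([ 0.55858636, -0.09461821], dtype=float32), np.float32(0.04399666), np.float32(0.019438744), np.float32(-88.71525))
wrist 173 (array([0.5702872 , 0.09858874], dtype=float32), np.float32(0.02072956), np.float32(0.010995746), np.float32(-85.96618))
wrist 829 (array([ 0.6171278 , -0.12668309], dtype=float32), np.float32(0.08793152), np.float32(0.018693581), np.float32(-22.606087))
wrist 811 (array([0.59763044, 0.14814842], dtype=float32), np.float32(0.08851801), np.float32(0.018727949), np.float32(31.0607))
wrist 432 (array([ 0.6710794 , -0.10440019], dtype=float32), np.float32(0.050069746), np.float32(0.025480658), np.float32(8.349579))
wrist 210 (array([ 0.6737385 , -0.07758829], dtype=float32), np.float32(0.019740447), np.float32(0.018327087), np.float32(-77.14013))
wrist 1420 (array([0.6852057, 0.1228973], dtype=float32), np.float32(0.06334276), np.float32(0.03560162), np.float32(-9.362038))
wrist 227 (array([0.70675504, 0.06958682], dtype=float32), np.float32(0.033946197), np.float32(0.025226835), np.float32(-36.118362))
top 330 (array([0.6877552 , 0.12302211], dtype=float32), np.float32(0.061971027), np.float32(0.032999147), np.float32(-9.755829))
top 356 (array([ 0.6660346 , -0.11210456], dtype=float32), np.float32(0.059037026), np.float32(0.03614932), np.float32(1.3623276))
```

View pics/j.png

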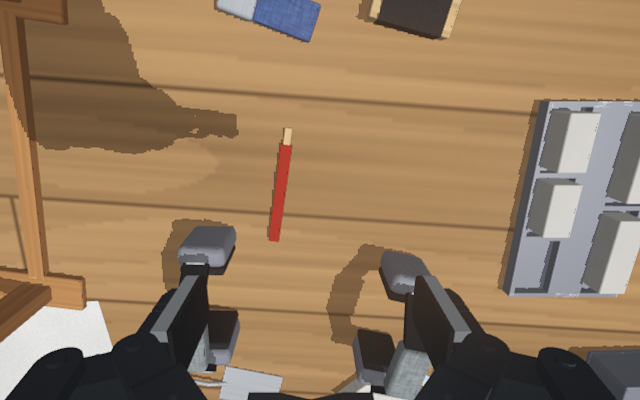

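All four blanks are in their pockets. The near cups of ears B and A are at (208,245) and (403,268). I move over ear B to measure its pad.

step_arm(rows=[[[0.6, -0.56, 0, 0, 0, -0.023, 1], [0.6, -0.56, 0, 0, 0, -0.023, 1], [0.6, -0.56, 0, 0, 0, -0.023, 1], [0.6, -0.56, 0, 0, 0, -0.023, 1], [0.6, -0.56, 0, 0, 0, -0.023, 1], [0.6, -0.56, 0, 0, 0, -0.023, 1]]])

```text
time: 23.2
tool_pos: [0.5998, -0.1098, 0.2985]
orientation: [-0.018, 1.0, 0.0, -0.0]
ft_force: [0.2, 0.7, 0.8]
gripper_width: 0.0851
gripper_force: 0.0
```

```bash
cat > ear.py <<'E'
from h import *
import sys
s=sense();w=view("wrist");c=view("top");x,y=map(float,sys.argv[1:3])
print("tcp",s["tool_pos"].round(4),"q",s["q"].round(2),"t",s["time"],"tooly",np.degrees(np.arctan2(*Ro.from_quat(s["orientation"]).as_matrix()[[1,0],1])).round(1))
for n,v in(("wrist",w),("top",c)):
    H,S,V=cv2.split(cv2.cvtColor(v["image"],cv2.COLOR_BGR2HSV))
    for b in blobs((S<22)&(V>105)&(V<170),150,9000):
        r=rect(v,b,.14)
        if np.hypot(*(r[0]-[x,y]))<.04:print(n,b.sum(),np.round(r[0],4),np.round(r[1:],3))
cv2.imwrite(sys.argv[3],w["image"])
E
python3 ear.py .666 -.112 pics/k.png
```

```text
tcp [ 0.5998 -0.1098  0.2985] q [-0.3   0.38  0.58  1.58 -0.21  1.25  1.92] t 23.2 tooly 92.0
wrist 2287 [ 0.6701 -0.1102] [0.072 0.039 2.661]
```

View pics/k.png

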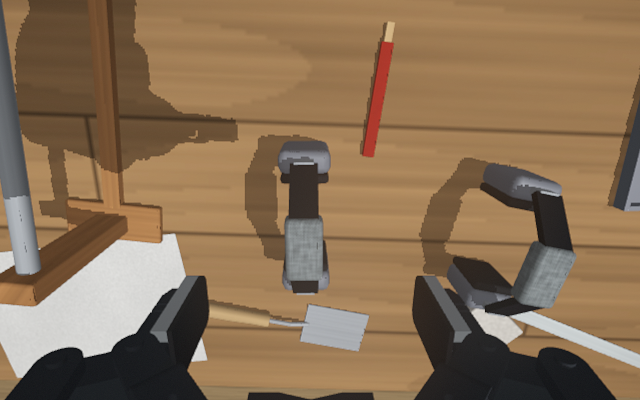

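Ear B's pad spans pixels (286,217) to (323,283), which puts it at (0.666, -0.111) with yaw about 2°. I grip it now.

step_arm(rows=[[[0.33, -0.005, 0, 0, 0, 0, 1], [0.33, -0.005, 0, 0, 0, 0, 1], [0.33, -0.005, -0.2, 0, 0, 0, 1], [0.33, -0.005, -0.4, 0, 0, 0, 1], [0.33, -0.005, -0.6, 0, 0, 0, 1], [0.33, -0.005, -0.8, 0, 0, 0, 1], [0.33, -0.005, -0.9, 0, 0, 0, 1], [0.33, -0.005, -0.9, 0, 0, 0, 1]]], squeeze=40)

```text
time: 24.1
tool_pos: [0.6642, -0.1103, 0.1166]
orientation: [-0.018, 1.0, 0.0, -0.002]
ft_force: [-0.7, 1.1, 0.4]
gripper_width: 0.0848
gripper_force: 0.0
```

step_arm(rows=[[[0, 0, 0, 0, 0, 0, -1], [0, 0, 0, 0, 0, 0, -1], [0, 0, 0, 0, 0, 0, -1], [0, 0, 0, 0, 0, 0, -1], [0, 0, 0, 0, 0, 0, -1]]])

```text
time: 24.6
tool_pos: [0.6664, -0.1123, 0.1205]
orientation: [-0.017, 1.0, -0.0, 0.001]
ft_force: [-1.5, -0.1, 8.8]
gripper_width: 0.0352
gripper_force: 39.8
```

step_arm(rows=[[[0, 0, 0.15, 0, 0, 0, -1], [0, 0, 0.35, 0, 0, 0, -1], [0, 0, 0.55, 0, 0, 0, -1], [0, 0, 0.75, 0, 0, 0, -1], [0, 0, 0.97, 0, 0, -0.08, -1], [0, 0, 0.97, 0, 0, -0.16, -1], [-0.2, 0, 0.97, 0, 0, -0.25, -1], [-0.3, 0, 0.97, 0, 0, -0.33, -1]]])

```text
time: 25.4
tool_pos: [0.6037, -0.1125, 0.3132]
orientation: [0.243, 0.97, 0.0, -0.0]
ft_force: [-0.3, -0.7, -2.1]
gripper_width: 0.0349
gripper_force: 41.7
```

step_arm(rows=[[[-0.1, 0, 0, 0, 0, -0.09, -1], [-0.18, 0, 0, 0, 0, -0.18, -1], [-0.18, 0, 0, 0, 0, -0.27, -1], [-0.18, 0, 0, 0, 0, -0.36, -1], [-0.18, 0, 0, 0, 0, -0.45, -1], [-0.18, 0, 0, 0, 0, -0.54, -1], [-0.18, 0, 0, 0, 0, -0.63, -1], [-0.18, 0, 0, 0, 0, -0.737, -1]]])

```text
time: 26.2
tool_pos: [0.5696, -0.1119, 0.3134]
orientation: [0.727, 0.686, 0.0, -0.0]
ft_force: [-0.2, 1.2, -2.8]
gripper_width: 0.0352
gripper_force: 41.8
```

```bash
python3 ear.py .568 -.11 pics/l.png
```

```text
tcp [ 0.5696 -0.1119  0.3134] q [-0.58  0.39  0.96  1.65 -0.33  1.28  0.38] t 26.2 tooly -3.3
```

View pics/l.png

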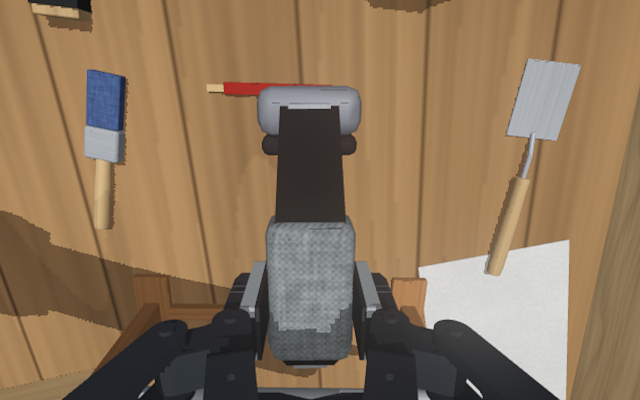

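The ear is held squarely, with its near cup at (308,110) clear of everything. I carry on toward the bar and watch joint 3.

step_arm(rows=[[[0, -0.2, 0, 0, 0, -0.009, -1], [0, -0.4, 0, 0, 0, -0.009, -1], [0, -0.6, 0, 0, 0, -0.009, -1], [0, -0.6, 0, 0, 0, -0.009, -1]]])

```text
time: 26.7
tool_pos: [0.5678, -0.2379, 0.3136]
orientation: [0.731, 0.682, -0.001, 0.001]
ft_force: [-1.1, 0.1, -3.6]
gripper_width: 0.0348
gripper_force: 41.7
```

```bash
python3 ear.py .568 -.11 pics/l2.png
```

```text
tcp [ 0.5678 -0.2379  0.3136] q [-0.32  0.47  0.95  1.56 -0.39  1.32  0.6 ] t 26.7 tooly -3.9
```

step_arm(rows=[[[0, -0.2, 0, 0, 0, 0, -1], [0, -0.4, 0, 0, 0, 0, -1], [0, -0.58, 0, 0, 0, 0, -1], [0, -0.58, 0, 0, 0, 0, -1], [0, -0.58, 0, 0, 0, 0, -1], [0, -0.58, 0, 0, 0, 0, -1]]])

```text
time: 27.4
tool_pos: [0.5705, -0.3463, 0.313]
orientation: [0.729, 0.684, 0.0, -0.0]
ft_force: [0.3, 0.7, -3.0]
gripper_width: 0.0349
gripper_force: 41.8
```

```bash
python3 ear.py .568 -.11 pics/l3.png
python3 - <<'E'
from h import *
c=view("scene");cv2.imwrite("pics/s1.png",cv2.resize(c["image"][60:260,180:420],(720,600),interpolation=cv2.INTER_CUBIC))
E
```

```text
tcp [ 0.5705 -0.3463  0.313 ] q [-0.08  0.58  0.91  1.41 -0.45  1.37  0.78] t 27.4 tooly -3.6
```

View pics/s1.png

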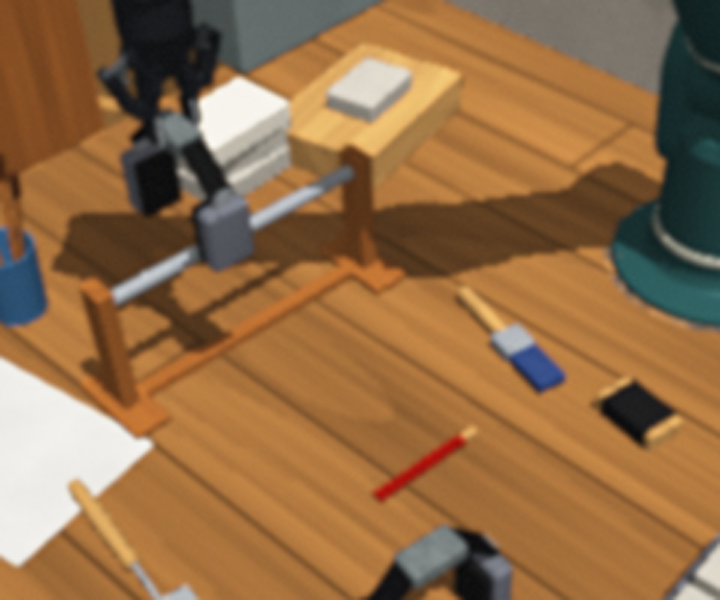

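The ear straddles the bar from above. I lower it.

step_arm(rows=[[[0, -0.025, -0.05, 0, 0, -0.006, -1], [0, -0.025, -0.2, 0, 0, -0.006, -1], [0, -0.025, -0.35, 0, 0, -0.006, -1], [0, -0.025, -0.5, 0, 0, -0.006, -1], [0, -0.025, -0.62, 0, 0, -0.006, -1], [0, -0.025, -0.68, 0, 0, -0.006, -1], [0, -0.025, -0.71, 0, 0, -0.006, -1], [0, -0.025, -0.72, 0, 0, -0.006, -1]]])

```text
time: 28.35
tool_pos: [0.5699, -0.3531, 0.1691]
orientation: [0.733, 0.68, -0.0, 0.0]
ft_force: [1.7, 0.6, -2.7]
gripper_width: 0.035
gripper_force: 41.8
```

step_arm(rows=[[[0, 0, 0, 0, 0, 0, -1], [0, 0, 0, 0, 0, 0, -1]]])

```text
time: 28.55
tool_pos: [0.5701, -0.3533, 0.17]
orientation: [0.733, 0.68, 0.0, 0.001]
ft_force: [0.6, 0.2, -4.0]
gripper_width: 0.0349
gripper_force: 41.8
```

step_arm(rows=[[[0, 0.01, -0.005, 0, 0, 0, -1], [0, 0.01, -0.01, 0, 0, 0, -1], [0, 0.01, -0.01, 0, 0, 0, -1]]])

```text
time: 28.85
tool_pos: [0.57, -0.3508, 0.1674]
orientation: [0.733, 0.68, 0.0, 0.0]
ft_force: [1.1, 0.7, -0.1]
gripper_width: 0.0351
gripper_force: 42.2
```

Weight is taken up by the bar. I release and rise straight.

step_arm(rows=[[[0, 0, 0, 0, 0, 0, -0.5], [0, 0, 0, 0, 0, 0, 0.2], [0, 0, 0, 0, 0, 0, 1], [0, 0, 0, 0, 0, 0, 1], [0, 0, 0, 0, 0, 0, 1], [0, 0, 0.1, 0, 0, 0, 1], [0, 0, 0.3, 0, 0, 0, 1], [0, 0, 0.55, 0, 0, 0, 1]]])

```text
time: 29.65
tool_pos: [0.5691, -0.3504, 0.277]
orientation: [0.734, 0.68, -0.001, -0.001]
ft_force: [0.8, 0.6, -0.3]
gripper_width: 0.0852
gripper_force: 0.0
```

step_arm(rows=[[[0.2, 0.3, 0.2, 0, 0, 0.09, 1], [0.2, 0.6, 0.2, 0, 0, 0.18, 1], [0.2, 0.9, 0.2, 0, 0, 0.27, 1], [0.2, 1, 0.2, 0, 0, 0.36, 1], [0.2, 1, 0.2, 0, 0, 0.45, 1], [0.2, 1, 0.2, 0, 0, 0.54, 1], [0.2, 1, 0.2, 0, 0, 0.63, 1], [0.2, 1, 0.2, 0, 0, 0.72, 1]]])

```text
time: 30.45
tool_pos: [0.6097, -0.1508, 0.3172]
orientation: [0.252, 0.968, -0.0, 0.0]
ft_force: [0.1, -0.2, -0.8]
gripper_width: 0.0856
gripper_force: 0.0
```

```bash
python3 ear.py .687 .123 pics/n.png
python3 - <<'E'
from h import *
a=view("scene")["image"][60:260,180:420];b=view("top")["image"][120:320,400:560]
cv2.imwrite("pics/s2.png",np.hstack([cv2.resize(a,(480,400)),cv2.resize(b,(320,400))]))
E
```

```text
tcp [ 0.6097 -0.1508  0.3172] q [-0.29  0.42  0.67  1.51 -0.27  1.3   1.47] t 30.45 tooly 60.8
wrist 2061 [0.6857 0.1181] [  0.062   0.026 -12.744]
top 328 [0.6875 0.1228] [ 0.063  0.034 -9.188]
```

View pics/s2.png

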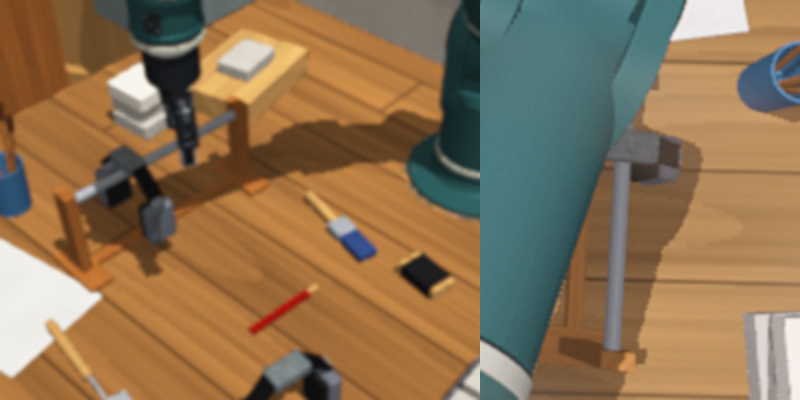

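Ear B hangs astride the bar at crop (135,190), one cup on each side. Next is ear A at (0.687, 0.123), yaw -9.4°.

step_arm(rows=[[[0.1, 1, 0, 0, 0, 0.22, 1], [0.2, 1, 0, 0, 0, 0.22, 1], [0.3, 1, 0, 0, 0, 0.22, 1], [0.38, 1, 0, 0, 0, 0.22, 1], [0.38, 1, 0, 0, 0, 0.22, 1], [0.38, 1, 0, 0, 0, 0.22, 1]]])

```text
time: 31.25
tool_pos: [0.6867, 0.0526, 0.3157]
orientation: [0.085, 0.996, -0.0, -0.001]
ft_force: [-0.4, -0.5, -0.6]
gripper_width: 0.0852
gripper_force: 0.0
```

step_arm(rows=[[[0, 0.37, 0, 0, 0, 0, 1], [0, 0.37, 0, 0, 0, 0, 1], [0, 0.37, -0.15, 0, 0, 0, 1], [0, 0.37, -0.15, 0, 0, 0, 1], [0, 0.37, -0.15, 0, 0, 0, 1]]])

```text
time: 31.75
tool_pos: [0.6856, 0.1217, 0.2874]
orientation: [0.087, 0.996, -0.0, -0.0]
ft_force: [0.1, -0.6, 0.0]
gripper_width: 0.0855
gripper_force: 0.0
```

```bash
python3 ear.py .687 .123 pics/n2.png
```

```text
tcp [0.6856 0.1217 0.2874] q [-0.55  0.55  0.52  1.36 -0.27  1.31  1.37] t 31.75 tooly 80.1
wrist 2810 [0.687 0.123] [ 0.062  0.034 -9.667]
```

step_arm(rows=[[[0.005, 0.006, -0.2, 0, 0, 0.002, 1], [0.005, 0.006, -0.4, 0, 0, 0.002, 1], [0.005, 0.006, -0.6, 0, 0, 0.002, 1], [0.005, 0.006, -0.75, 0, 0, 0.002, 1], [0.005, 0.006, -0.84, 0, 0, 0.002, 1], [0.005, 0.006, -0.84, 0, 0, 0.002, 1]]])

```text
time: 32.45
tool_pos: [0.6863, 0.1237, 0.1178]
orientation: [0.084, 0.996, -0.0, -0.001]
ft_force: [-0.1, 0.5, 0.3]
gripper_width: 0.0858
gripper_force: 0.0
```

step_arm(rows=[[[0, 0, 0, 0, 0, 0, -1], [0, 0, 0, 0, 0, 0, -1], [0, 0, 0, 0, 0, 0, -1], [0, 0, 0, 0, 0, 0, -1], [0, 0, 0, 0, 0, 0, -1]]])

```text
time: 32.95
tool_pos: [0.6873, 0.1241, 0.1205]
orientation: [0.084, 0.997, 0.0, 0.001]
ft_force: [-3.1, -0.9, 7.9]
gripper_width: 0.0351
gripper_force: 39.7
```

step_arm(rows=[[[0, 0, 0.15, 0, 0, 0, -1], [0, 0, 0.35, 0, 0, 0, -1], [0, 0, 0.55, 0, 0, 0, -1], [0, 0, 0.75, 0, 0, 0, -1], [-0.1, 0, 0.97, 0, 0, -0.08, -1], [-0.3, 0, 0.97, 0, 0, -0.16, -1], [-0.5, -0.1, 0.97, 0, 0, -0.24, -1], [-0.7, -0.2, 0.97, 0, 0, -0.32, -1]]])

```text
time: 33.75
tool_pos: [0.5451, 0.084, 0.313]
orientation: [0.331, 0.944, 0.0, -0.0]
ft_force: [0.4, 0.5, -0.7]
gripper_width: 0.035
gripper_force: 41.6
```

step_arm(rows=[[[-0.1, -0.1, 0, 0, 0, -0.08, -1], [-0.2, -0.25, 0, 0, 0, -0.16, -1], [-0.3, -0.4, 0, 0, 0, -0.24, -1], [-0.4, -0.55, 0, 0, 0, -0.32, -1], [-0.44, -0.7, 0, 0, 0, -0.4, -1], [-0.44, -0.8, 0, 0, 0, -0.48, -1], [-0.44, -0.9, 0, 0, 0, -0.56, -1], [-0.44, -0.9, 0, 0, 0, -0.618, -1]]])

```text
time: 34.55
tool_pos: [0.4583, -0.0984, 0.3136]
orientation: [0.734, 0.679, 0.0, 0.0]
ft_force: [-0.7, 0.0, -3.8]
gripper_width: 0.0351
gripper_force: 41.6
```

```bash
python3 ear.py .687 .123 pics/n3.png
```

```text
tcp [ 0.4583 -0.0984  0.3136] q [-0.71  0.06  0.9   1.9  -0.05  1.21  0.13] t 34.55 tooly -4.5
```

step_arm(rows=[[[0, -0.2, 0, 0, 0, 0.003, -1], [0, -0.4, 0, 0, 0, 0.003, -1], [0, -0.6, 0, 0, 0, 0.003, -1], [0, -0.8, 0, 0, 0, 0.003, -1], [0, -0.9, 0, 0, 0, 0.003, -1], [0, -0.9, 0, 0, 0, 0.003, -1]]])

```text
time: 35.25
tool_pos: [0.458, -0.2783, 0.3131]
orientation: [0.73, 0.684, -0.001, 0.0]
ft_force: [0.3, -0.2, -2.7]
gripper_width: 0.0346
gripper_force: 41.5
```

step_arm(rows=[[[0, -0.2, 0, 0, 0, 0, -1], [0, -0.325, 0, 0, 0, 0, -1], [0, -0.325, 0, 0, 0, 0, -1], [0, -0.325, 0, 0, 0, 0, -1], [0, -0.325, 0, 0, 0, 0, -1]]])

```text
time: 35.75
tool_pos: [0.4592, -0.3395, 0.313]
orientation: [0.729, 0.685, 0.0, -0.0]
ft_force: [0.0, 1.0, -2.9]
gripper_width: 0.0351
gripper_force: 41.5
```

```bash
python3 ear.py .687 .123 pics/n4.png
```

```text
tcp [ 0.4592 -0.3395  0.313 ] q [-0.17  0.37  0.98  1.67 -0.32  1.27  0.82] t 35.75 tooly -3.6
```

step_arm(rows=[[[0, -0.012, -0.05, 0, 0, -0.005, -1], [0, -0.012, -0.2, 0, 0, -0.005, -1], [0, -0.012, -0.35, 0, 0, -0.005, -1], [0, -0.012, -0.5, 0, 0, -0.005, -1], [0, -0.012, -0.62, 0, 0, -0.005, -1], [0, -0.012, -0.68, 0, 0, -0.005, -1], [0, -0.012, -0.71, 0, 0, -0.005, -1], [0, -0.012, -0.72, 0, 0, -0.005, -1]]])

```text
time: 36.65
tool_pos: [0.4589, -0.3432, 0.1691]
orientation: [0.732, 0.681, -0.0, 0.0]
ft_force: [0.3, -1.0, -2.6]
gripper_width: 0.035
gripper_force: 41.5
```

step_arm(rows=[[[0, 0, -0.005, 0, 0, 0, -1], [0, 0, -0.009, 0, 0, 0, -1], [0, 0, -0.009, 0, 0, 0, -1]]])

```text
time: 36.95
tool_pos: [0.4591, -0.3433, 0.1678]
orientation: [0.732, 0.681, 0.0, 0.0]
ft_force: [0.9, 0.2, -2.5]
gripper_width: 0.0353
gripper_force: 41.5
```

step_arm(rows=[[[0, 0, -0.004, 0, 0, 0, -1], [0, 0, -0.004, 0, 0, 0, -0.5], [0, 0, -0.004, 0, 0, 0, 0.2], [0, 0, -0.004, 0, 0, 0, 1], [0, 0, -0.004, 0, 0, 0, 1], [0, 0, -0.004, 0, 0, 0, 1]]])

```text
time: 37.55
tool_pos: [0.4588, -0.3432, 0.1665]
orientation: [0.732, 0.681, -0.0, 0.0]
ft_force: [0.8, -0.9, 0.6]
gripper_width: 0.0854
gripper_force: 0.0
```

step_arm(rows=[[[0, 0, 0.1, 0, 0, 0, 1], [0, 0, 0.3, 0, 0, 0, 1], [0, 0, 0.55, 0, 0, 0, 1], [0, 0, 0.8, 0, 0, 0, 1], [0, 0.2, 0.9, 0, 0, 0, 1], [0, 0.45, 0.9, 0, 0, 0, 1], [0, 0.7, 0.9, 0, 0, 0, 1], [0, 0.95, 0.9, 0, 0, 0, 1]]])

```text
time: 38.35
tool_pos: [0.4584, -0.1563, 0.3464]
orientation: [0.733, 0.681, 0.0, 0.0]
ft_force: [2.0, -0.5, -0.2]
gripper_width: 0.0853
gripper_force: 0.0
```

step_arm(rows=[[[-0.2, 0.25, 0, 0, 0, 0, 1], [-0.2, 0.5, 0, 0, 0, 0, 1], [-0.2, 0.5, 0, 0, 0, 0, 1], [-0.2, 0.5, 0, 0, 0, 0, 1]]])

```text
time: 38.75
tool_pos: [0.4183, -0.0552, 0.3466]
orientation: [0.731, 0.683, 0.001, -0.0]
ft_force: [0.1, -0.4, 0.1]
gripper_width: 0.0849
gripper_force: 0.0
```

```bash
python3 bl.py
python3 - <<'E'
from h import *
v=view("scene")["image"];t=view("top")["image"]
a=cv2.resize(v[80:320,180:480],(500,400));b=t[130:280,150:320]
cv2.imwrite("pics/fin.png",np.hstack([a,cv2.resize(t[130:310,145:265],(267,400))]))
E
```

```text
tcp [ 0.4186 -0.057   0.3466] q7 -0.11 t 38.8 tooly -4.0
blank 499 [0.5792 0.4048] [0.1   0.034 3.485]
blank 314 [0.5233 0.3093] [0.066 0.034 3.153]
blank 512 [0.4654 0.3976] [0.12  0.034 3.68 ]
blank 310 [0.4421 0.3037] [0.065 0.031 2.958]
blank 83 [ 0.4029 -0.0208] [0.144 0.004 2.841]
```

View pics/fin.png

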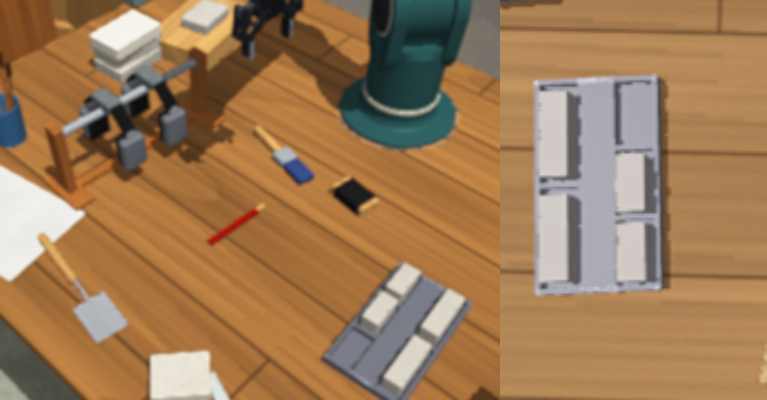

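Both ear defenders hang astride the bar, at (110,125) and (155,105). In the right-hand crop all four blanks lie flat in matching pockets, and the pencil and other things have not moved.

```bash
python3 -c "
from cell import close_job
print(close_job())"
```

```text
the job is handed in; nothing more can be done
None
```

I handed the job in at about 39 s: all four blanks lie in matching pockets, both ear defenders hang astride the bar, and the last pictures show the pencil and other things where they were; one early probe with the closed fingertips pressed a blank with about 110 N at the wrist, just under the 120 N limit.

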